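# Sweep ceramic shards off the mending board into the catch tray

### The job

Push the loose catch tray up until its long side is flush against the side of the wooden mending board, then use the scraper block to sweep all five broken ceramic shards off the board into the tray; the shards are sharp, so never touch them with the gripper itself. Finish by standing the scraper block upright, rubber face down, on the cleared board and letting go, with the tray still flush and all the shards in it. Leave the little jar on the board and the charcoal, dish and brush around it alone.

Things in the scene. Friction and masses are not known exactly. Their poses are not given: they have to be found in the camera images.
- board: Fixed brown wooden mending board, a slab 220 (its x) x 260 (its y) x 30 mm high, turned by up to 0.18 rad about vertical. Origin: centre of its underside, on the table; its top is 30 mm above the table. The tray lies off one of its two y ends (either one), the scraper off the other.
- tray: Loose bare aluminium open tray, 170 (its x) x 100 (its y) x 27 mm high, walls and floor 4 mm thick, 0.25 kg, slides on the table. Origin: centre of its underside. At the start it lies 20 to 70 mm off one y end of the board, a little askew. Flush against that end its centre is 180 mm from the board's centre along the board's y, and its rim is 3 mm below the board's top.
- scraper: Loose pale wooden scraper block, about 0.16 kg, standing on the table on its black rubber face: a foot 120 (its x) x 40 (its y) x 20 mm high, and on it an upright grip rib 80 (its x) x 18 (its y) mm, reaching from 20 to 64 mm height. Origin: centre of its underside; z up. Its long faces (the +y and -y faces) do the sweeping.
- shard0: White ceramic shard, irregular, about 21 x 17 mm and 9 mm thick, about 12 g, lying flat on the board at the start (one of five alike, all within 65 mm of the board's centre line along its y and between 50 mm nearer and 20 mm farther along its x). Origin: its centre, 4.5 mm above what it lies on.
- shard1: White ceramic shard, irregular, about 21 x 17 mm and 9 mm thick, about 12 g, lying flat on the board at the start (one of five alike, all within 65 mm of the board's centre line along its y and between 50 mm nearer and 20 mm farther along its x). Origin: its centre, 4.5 mm above what it lies on.
- shard2: White ceramic shard, irregular, about 21 x 17 mm and 9 mm thick, about 12 g, lying flat on the board at the start (one of five alike, all within 65 mm of the board's centre line along its y and between 50 mm nearer and 20 mm farther along its x). Origin: its centre, 4.5 mm above what it lies on.
- shard3: White ceramic shard, irregular, about 21 x 17 mm and 9 mm thick, about 12 g, lying flat on the board at the start (one of five alike, all within 65 mm of the board's centre line along its y and between 50 mm nearer and 20 mm farther along its x). Origin: its centre, 4.5 mm above what it lies on.
- shard4: White ceramic shard, irregular, about 21 x 17 mm and 9 mm thick, about 12 g, lying flat on the board at the start (one of five alike, all within 65 mm of the board's centre line along its y and between 50 mm nearer and 20 mm farther along its x). Origin: its centre, 4.5 mm above what it lies on.
- pot: Small brown glass jar with white lid, 36 mm diameter, 36 mm high, standing on the far strip of the board (about 86 mm along the board's x from its centre). To be left alone. Origin: centre of its underside.
- charcoal: Black lump of charcoal, 36 mm across, 28 mm high, on the table beyond a far corner of the board. To be left alone. Origin: centre of its underside.
- dish: Small pale green bowl, 64 mm across, 24 mm high, on the table beyond the other far corner of the board. To be left alone. Origin: centre of its underside.
- brush: Brush 190 mm long with black handle, lying on the table beyond the board. To be left alone. Origin: underside near its middle.
There are look-alikes about, which are no part of the job. Of the things that look like the scraper, the larger one is meant.

How it is judged:
By the outcome, as a careful person would: the job done as asked, in the order asked, and still so for the second after the job is handed in, with the robot touching nothing.
It also fails if it takes over 56 s, if anything falls off the work surface, if the arm or the gripper's body presses on something with over 40 N, if the wrist force passes 120 N, or if a joint passes its speed limit or range.

### The arm

A 6-joint arm with a two-finger parallel gripper is mounted at the origin on the work surface. World frame = base frame: x ahead of the robot, y to its left, z up, the work surface at z = 0. Lengths are in m, angles in degrees, forces in N, time in s.
With the tool pointing down it reaches from about 0.3 to 0.75 m from the base axis. Payload 8.5 kg.
Tool frame: the origin (TCP) lies between the finger pads; the fingertips stand 17 mm ahead of it and the grasp point (between the pads) lies 2 mm behind it; z points along the fingers, y is the direction in which the jaws open and shut (so a half turn about z gives the same grasp; the last joint's range is limited). The gripper opens to 85 mm and grips with 20 to 120 N. Pads are 22 mm wide; open, the fingers measure 114 mm over their backs; the gripper's body (76 mm by 85 mm) begins 54 mm behind the grasp point. The pads swing forward as they close: fully open they stand 13 mm farther back than shut.
Start: joints at [-86.19, 21.807, 74.336, -0, 83.858, -12.336], TCP at [0.153, -0.528, 0.217] pointing down, gripper open.
Joint ranges: [-178.18, 178.18], [-50.72, 133.34], [12.68, 142.11], [-81.47, 261.47], [9.98, 163.14], [-165.26, 165.26]. Speed limits (degrees/s): [136.94, 136.94, 180, 180, 180, 180].

### API

Orientations are given as a 3x3 rotation matrix whose columns are the frame's x, y, z axes.
In Python, from rig import readout, eyes, env gives the robot as it stands.
- The arm moves only by the tool arm_command, never from a script. Its argument "rows" is text: rows parted by semicolons, each of 7 numbers parted by spaces: the closure, from 0 (fully open) to 1 (shut), then the shift along the tool's x, y, z in mm, then the turn, a rotation vector about the tool's x, y, z in degrees. In form: grip dx dy dz rx ry rz; .... A call has 1 to 5 rows; each row shifts and turns the commanded pose from where the row before left it, along the tool's axes as they then stand; what a row does not reach is not made up. A row lasts 1/12 s, in which the tool goes at most 41.7 mm and 7.16 degrees, less where a joint would pass 70% of its speed; a pose out of reach is approached as far as the arm can. A call with a gripper value outside its range is refused whole. The fingers move at their own pace and stop on an object; "squeeze" is the grip in N (left out, the last holds). Time passes only in rows, so rows that do not move let the fingers close. It gives the time, the measured TCP pose, the force and the opening at its end, in the units of the state.
- readout.observe(): the state, without advancing time (a new reading comes with each control period).
- eyes.get_image(name): name is "scene" or "top" or "wrist"; returns the picture (400x640x3 uint8, red, green, blue); there is no depth.
- eyes.camera_model(name): a dict with "mtx" (3x3 intrinsics, pixels), "view" (4x4, takes a point from world to camera coordinates). Camera axes: x right, y up, looking along -z (the intrinsics and any distortion apply to the point x, -y, -z); pixel columns grow to the right and rows downward; lengths in m; the calibration is good to about 2 mm. The wrist camera is an equidistant fisheye: a pixel r from the principal point sees the ray r / f radians off the axis. A picture is of the moment at which its call begins: read the wrist's pose just before it. camera_model takes no time and is no camera call; for the wrist camera it gives the pose at the moment of the call.
- env.close_job(): hands the job in, once; it reports no verdict.
The state is a dict: "time_s": time; "q": joint angles; "qvel": joint speeds; "joint_efforts": joint torques, N m; "position": TCP position; "tool_rot": TCP orientation; "ft_force": force on the tool from outside, world axes, zero at the start; "wrist_torque": the same for the moment, N m; "grip_width": finger opening in m.
Only numpy, scipy, OpenCV 4.12 (cv2) and the standard library are available. Lean on these libraries where they do the work, as an engineer would, in place of code of your own. Each camera call takes 0.05 s, during which the arm holds its last target. There are 200 camera calls.

## Working session

There is one attempt and no reset: what is moved stays moved. The work goes in short steps, Python scripts to look and compute and a tool call to move; the robot and the scene stay as the last step left them, time stands still between calls to the robot, and variables do not carry over. Pictures are saved under pics/ and viewed, about 8 in all and at most 12, crops included, and the job is handed in when it is done.

Besides the shell and the picture viewer there is one more tool, called after "Emit:" as name(argument=value, ...), one argument or row to a line, values as JSON. arm_command: Moves the arm, as the interface text tells. Its arguments: {"type":"object","properties":{"rows":{"type":"string"},"squeeze":{"type":"number"}},"required":["rows"]}

```bash
ls; mkdir -p pics; python3 - <<'E'
from rig import readout, eyes, env
import cv2, numpy as np
for n in ["top","scene"]:
    im=eyes.get_image(n); cv2.imwrite(f"pics/{n}0.png",im[:,:,::-1]); m=eyes.camera_model(n); print(n,m)
print(readout.observe())
E
```

```text
pics
top {'mtx': array([[367.91884557,   0.        , 317.76699512],
       [  0.        , 367.91884557, 199.40565569],
       [  0.        ,   0.        ,   1.        ]]), 'view': array([[ 0.01502141, -0.99985775, -0.00766996,  0.03747793],
       [ 0.99448781,  0.01414376,  0.10389394, -0.62681147],
       [-0.10377067, -0.00918832,  0.99455881, -0.72069848],
       [ 0.        ,  0.        ,  0.        ,  1.        ]])}
scene {'mtx': array([[428.14288695,   0.        , 323.24011113],
       [  0.        , 428.14288695, 199.06851874],
       [  0.        ,   0.        ,   1.        ]]), 'view': array([[ 0.90245039,  0.4306685 , -0.01038947, -0.59815773],
       [-0.36935431,  0.78593117,  0.49587255,  0.18681144],
       [ 0.22172209, -0.44366298,  0.86833316, -1.24470642],
       [ 0.        ,  0.        ,  0.        ,  1.        ]])}
{'time_s': 0.1, 'q': array([-8.61884626e+01,  2.18387285e+01,  7.43775864e+01, -6.31109968e-04,
        8.38572083e+01, -1.23353577e+01]), 'qvel': array([-0.00766706, -0.08033947, -0.16544519, -0.12179933, -0.04536559,
       -0.00400078]), 'joint_efforts': array([ 1.76791898e-03, -4.49221659e+01, -2.31657994e+01, -3.07462451e-04,
        3.62665480e-03, -2.30011636e-07]), 'position': array([ 0.1529364 , -0.52803599,  0.21667517]), 'tool_rot': array([[ 9.60551540e-01,  2.78102012e-01, -9.62294112e-05],
       [ 2.78101904e-01, -9.60550724e-01,  1.27965531e-03],
       [ 2.63441486e-04, -1.25593646e-03, -9.99999177e-01]]), 'ft_force': array([-0.66295436,  0.98729482,  0.60761125]), 'wrist_torque': array([-0.00641762,  0.00549338,  0.00614028]), 'grip_width': 0.08537837788584746}
```

View pics/top0.png

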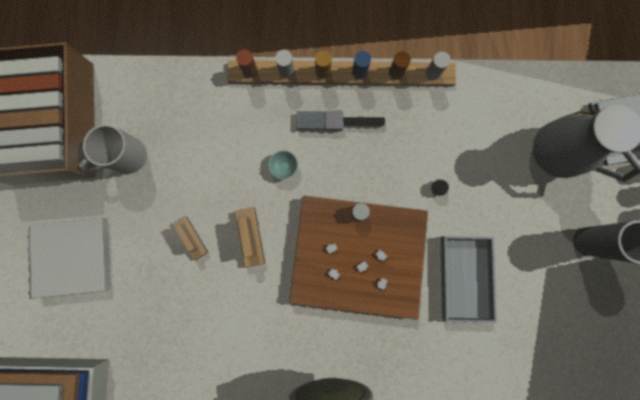

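View pics/scene0.png

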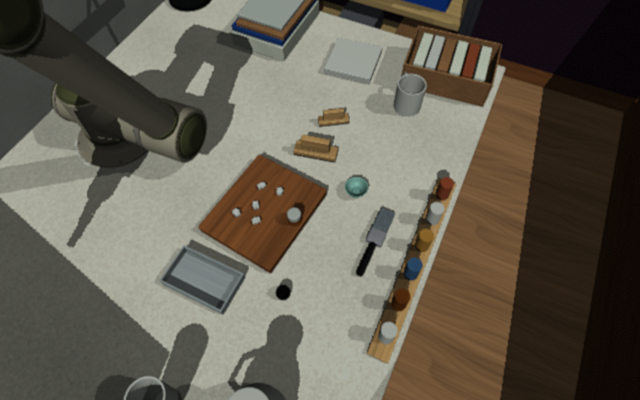

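```bash
cat > h.py <<'E'
import cv2, numpy as np
from rig import readout, eyes, env
def ray(n,uv,z,m=None):
    m=m or eyes.camera_model(n); uv=np.atleast_2d(np.array(uv,float)); K=m["mtx"];V=m["view"];R=V[:3,:3];c=-R.T@V[:3,3]
    z=np.broadcast_to(z,len(uv))
    p=(uv-K[:2,2])/[K[0,0],K[1,1]]
    if n=="wrist":
        r=np.linalg.norm(p,axis=1)[:,None]; d=np.c_[p/np.maximum(r,1e-9)*np.sin(r),np.cos(r)]
    else: d=np.c_[p,np.ones(len(p))]
    d=(d*[1,-1,-1])@R
    return c+d*((z-c[2])/d[:,2])[:,None]
def proj(n,P,m=None):
    m=m or eyes.camera_model(n);K=m["mtx"];V=m["view"];P=np.atleast_2d(P)
    q=(P@V[:3,:3].T+V[:3,3])*[1,-1,-1]
    if n=="wrist":
        r=np.hypot(q[:,0],q[:,1]);t=np.arctan2(r,q[:,2]);p=q[:,:2]/np.maximum(r,1e-9)[:,None]*t[:,None]
    else: p=q[:,:2]/q[:,2:]
    return p*[K[0,0],K[1,1]]+K[:2,2]
def blobs(mask,amin,box):
    x0,y0,x1,y1=box; k=np.zeros_like(mask); k[y0:y1,x0:x1]=mask[y0:y1,x0:x1]
    cs,_=cv2.findContours(k,cv2.RETR_EXTERNAL,cv2.CHAIN_APPROX_NONE)
    return [c for c in cs if cv2.contourArea(c)>=amin]
E
python3 - <<'E'
from h import *
np.set_printoptions(precision=4,suppress=True)
im=eyes.get_image("top"); hsv=cv2.cvtColor(im,cv2.COLOR_RGB2HSV)
for p in [(330,300),(248,238),(240,250),(300,335),(468,270),(445,270),(490,270),(520,270),(331,249)]: print(p,im[p[1],p[0]],hsv[p[1],p[0]])
br=cv2.inRange(hsv,(0,110,30),(20,255,255))
for c in blobs(br,3000,(280,180,440,330)):
    h=cv2.convexHull(c); print("board",cv2.contourArea(h)); r=cv2.minAreaRect(ray("top",h[:,0],0.03)[:,:2].astype(np.float32)*1000); print(r, cv2.boxPoints(r))
wh=cv2.inRange(hsv,(0,0,110),(179,90,255))
for c in blobs(wh,8,(310,225,400,300)):
    print("shard",ray("top",c[:,0].mean(0),0.037),c[:,0].mean(0))
wd=cv2.inRange(hsv,(5,70,60),(25,255,255))
for c in blobs(wd,60,(170,200,270,275)):
    print("scr",cv2.minAreaRect(c), cv2.contourArea(c))
v=cv2.resize(im[180:340,160:520],None,fx=2.2,fy=2.2,interpolation=cv2.INTER_CUBIC)
cv2.imwrite("pics/crop.png",v[:,:,::-1])
E
```

```text
(330, 300) [112  78  50] [ 14 141 112]
(248, 238) [142 117  82] [ 18 108 142]
(240, 250) [91 88 81] [21 28 91]
(300, 335) [156 155 142] [ 28  23 156]
(468, 270) [128 132 133] [ 96  10 133]
(445, 270) [93 98 96] [78 13 98]
(490, 270) [45 46 46] [90  6 46]
(520, 270) [128 127 117] [ 27  22 128]
(331, 249) [151 152 147] [ 36   8 152]
board 13585.0
((511.7315673828125, -38.173614501953125), (255.46749877929688, 215.94235229492188), 83.86270904541016) [[ 390.7231 -153.6319]
 [ 605.4277 -176.7186]
 [ 632.7401   77.2847]
 [ 418.0354  100.3714]]
shard [[ 0.4604 -0.0846  0.037 ]] [382.5333 283.1333]
shard [[0.4782 0.0117 0.037 ]] [334.1481 273.2593]
shard [[ 0.4928 -0.0448  0.037 ]] [362.5357 266.2857]
shard [[ 0.5167 -0.082   0.037 ]] [381.1538 254.4615]
shard [[0.5287 0.0175 0.037 ]] [331.5517 247.6552]
scr ((189.2135009765625, 238.24159240722656), (41.763916015625, 16.429967880249023), 57.9946174621582) 601.5
scr ((249.03407287597656, 236.90411376953125), (57.2643928527832, 20.038753509521484), 79.82449340820312) 1046.0
```

View pics/crop.png

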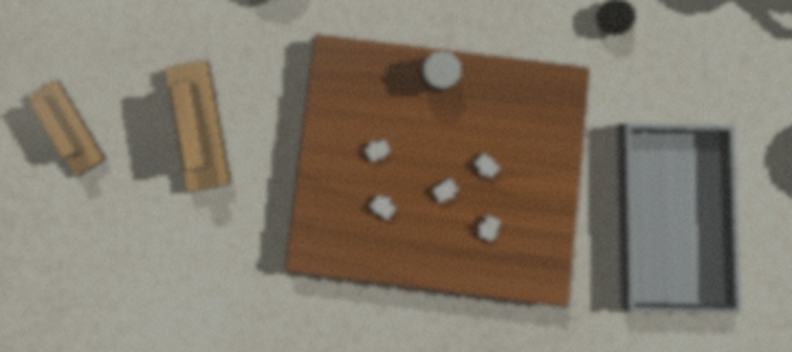

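```bash
cat >> h.py <<'E'
np.set_printoptions(precision=1,suppress=True)
BC=np.array([511.7,-38.2]); BA=np.deg2rad(-6.14)
BX=np.array([np.cos(BA),np.sin(BA)]); BY=np.array([-BX[1],BX[0]])
def tob(p): d=np.asarray(p)[...,:2]-BC; return np.stack([d@BX,d@BY],-1)
def fromb(x,y): return BC+x*BX+y*BY
def goto(xy,z,yawy=None):
    "tool-frame shift in mm and z turn in deg to put TCP at xy,z with tool y at world angle yawy"
    s=readout.observe(); R=s["tool_rot"]; d=R.T@(np.r_[xy,z]-s["position"]*1000)
    cur=np.degrees(np.arctan2(R[1,1],R[0,1]))
    print("pos",s["position"]*1000,"f",s["ft_force"],"w",s["grip_width"]*1000,"t",s["time_s"],"shift",d,"tooly",cur,"turn",None if yawy is None else -((yawy-cur+180)%360-180), "tilt",np.degrees(R[:2,2]))
E
python3 - <<'E'
from h import *
f=lambda a:np.array(a)/2.2+[160,180]-.25
t=ray("top",f([(625,125),(734,128),(738,309),(630,310)]),.027)*1000
print("tray",t[:,:2],tob(t),"c",t.mean(0),tob(t.mean(0)))
s=ray("top",f([(165,68),(208,62),(230,185),(187,191)]),.02)*1000
d=s[0]+s[1]-s[2]-s[3];print("scr",s[:,:2],s.mean(0),tob(s.mean(0)),np.degrees(np.arctan2(d[1],d[0])))
sh=np.array([[382.5,283.1],[334.1,273.3],[362.5,266.3],[381.2,254.5],[331.6,247.7]])
print("shards",tob(ray("top",sh,.037)*1000))
p=ray("top",f([(442,67)]),.066)*1000;print("pot",tob(p))
print(fromb(0,-180))
goto(fromb(-10,-270),217,-6.1)
E
```

```text
tray [[ 554.4 -211.2]
 [ 553.1 -311.7]
 [ 390.4 -309.7]
 [ 387.9 -212.3]] [[  60.9 -167.5]
 [  70.4 -267.5]
 [ -91.6 -282.9]
 [-104.5 -186.4]] c [ 471.4 -261.2   27. ] [ -16.2 -226.1]
scr [[601.5 219.1]
 [607.8 178.5]
 [493.3 154.3]
 [487.2 194.1]] [547.5 186.5  20. ] [ 11.5 227.2] 12.13557401100686
shards [[-46.  -51.5]
 [-38.8  46.1]
 [-18.1  -8.5]
 [  9.6 -43.1]
 [ 10.9  57. ]]
pot [[90.5 10.3]]
[ 492.4 -217.2]
pos [ 152.9 -528.1  216.8] f [-0.1 -0.9  0.9] w 85.37244527160503 t 0.15 shift [ 369.2 -124.7   -0. ] tooly -73.85282608848449 turn -67.75282608848448 tilt [-0.   0.1]
```

```bash
python3 - <<'E'
from h import *
print(fromb(-16,-312)); goto(fromb(-16,-312),217,-6.1)
E
```

```text
[ 462.4 -346.7]
pos [ 152.9 -528.1  216.8] f [-0.1 -0.9  0.9] w 85.37244527160503 t 0.15 shift [347.7 -88.1  -0.1] tooly -73.85282608848449 turn -67.75282608848448 tilt [-0.   0.1]
```

Emit:
arm_command(
  rows="0 34.8 -8.8 0 0 0 0;0 34.8 -8.8 0 0 0 0;0 34.8 -8.8 0 0 0 0;0 34.8 -8.8 0 0 0 0;0 34.8 -8.8 0 0 0 0",
)

```text
time_s: 0.57
position: [0.3091, -0.4365, 0.2171]
tool_rot: [[0.961, 0.278, -0.0], [0.278, -0.961, 0.0], [-0.0, -0.0, -1.0]]
ft_force: [-0.2, -0.0, -0.0]
grip_width: 0.0854
```

Emit:
arm_command(
  rows="0 34.8 -8.8 0 0 0 0;0 34.8 -8.8 0 0 0 0;0 34.8 -8.8 0 0 0 0;0 34.8 -8.8 0 0 0 0;0 34.8 -8.8 0 0 0 0",
)

```text
time_s: 0.98
position: [0.4641, -0.3457, 0.2171]
tool_rot: [[0.961, 0.278, -0.0], [0.278, -0.961, 0.0], [-0.0, -0.0, -1.0]]
ft_force: [0.2, -0.7, -0.3]
grip_width: 0.0855
```

Emit:
arm_command(
  rows="0 0 0 0 0 0 -6.8;0 0 0 0 0 0 -6.8;0 0 0 0 0 0 -6.8;0 0 0 0 0 0 -6.8;0 0 0 0 0 0 -6.8",
)

```text
time_s: 1.4
position: [0.4628, -0.3468, 0.2169]
tool_rot: [[0.636, 0.772, -0.0], [0.772, -0.636, 0.001], [0.0, -0.001, -1.0]]
ft_force: [1.1, 0.7, 1.3]
grip_width: 0.0854
```

Emit:
arm_command(
  rows="0 0 0 20 0 0 -6.8;0 0 0 20 0 0 -6.8;0 0 0 20 0 0 -6.8;0 0 0 20 0 0 -6.8;0 0 0 0 0 0 -6.8",
)

```text
time_s: 1.82
position: [0.4614, -0.3456, 0.1331]
tool_rot: [[0.096, 0.995, -0.005], [0.995, -0.096, 0.006], [0.005, -0.005, -1.0]]
ft_force: [-0.2, 0.8, -1.0]
grip_width: 0.0854
```

```bash
python3 - <<'E'
from h import *
goto(fromb(-16,-312),217,-6.1)
im=eyes.get_image("wrist");cv2.imwrite("pics/w1.png",im[:,:,::-1])
E
```

```text
pos [ 461.4 -345.6  133.1] f [-0.2  0.8 -1. ] w 85.37996703604273 t 1.8167 shift [ -0.6   0.7 -83.9] tooly -5.524793654230733 turn 0.57520634576926 tilt [-0.3  0.3]
```

View pics/w1.png

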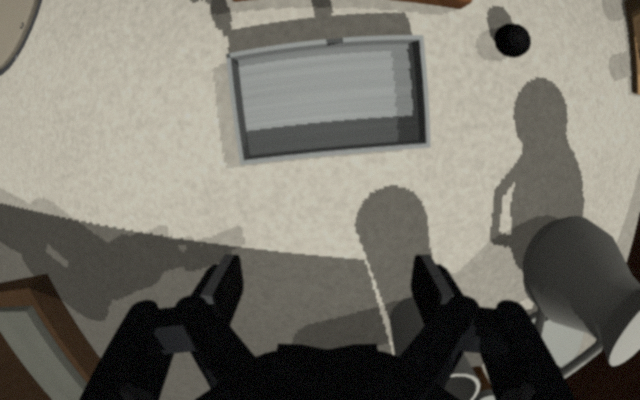

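```bash
python3 - <<'E'
from h import *
for z in (0,.05,.1): print(ray("wrist",[(460,380),(480,345),(530,350)],z)*1000)
t=ray("wrist",[(233,55),(423,39),(428,146),(243,160)],.027)*1000;print(t,tob(t),tob(t.mean(0)))
print(ray("wrist",[(512,40)],.02)*1000)
E
```

```text
[[ 643.  -682.1   -0. ]
 [ 660.9 -603.7    0. ]
 [ 767.2 -650.7    0. ]]
[[ 613.3 -610.5   50. ]
 [ 628.1 -545.6   50. ]
 [ 716.2 -584.5   50. ]]
[[ 583.6 -538.9  100. ]
 [ 595.3 -487.5  100. ]
 [ 665.1 -518.3  100. ]]
[[ 392.6 -215.6   27. ]
 [ 556.3 -215.9   27. ]
 [ 555.1 -311.2   27. ]
 [ 390.  -309.4   27. ]] [[ -99.5 -189.1]
 [  63.4 -171.9]
 [  72.3 -266.7]
 [ -92.  -282.6]] [ -13.9 -227.6]
[[ 653.6 -209.9   20. ]]
```

Emit:
arm_command(
  rows="0 0 0 27 0 0 0;0 0 0 27 0 0 0;0 0 0 27 0 0 0;0 0 0 24 0 0 0;0 0 0 6 0 0 0",
)

```text
time_s: 2.28
position: [0.4616, -0.3458, 0.0231]
tool_rot: [[0.105, 0.995, -0.004], [0.995, -0.105, 0.004], [0.004, -0.004, -1.0]]
ft_force: [-0.5, 0.5, 0.8]
grip_width: 0.0852
```

Emit:
arm_command(
  rows="0 0 0 0 0 0 0;0 6 0 0 0 0 0;0 6 0 0 0 0 0;0 6 0 0 0 0 0;0 6 0 0 0 0 0",
)

```text
time_s: 2.7
position: [0.4656, -0.3226, 0.0274]
tool_rot: [[0.102, 0.995, 0.001], [0.995, -0.102, -0.001], [-0.001, 0.001, -1.0]]
ft_force: [0.6, -0.3, -0.3]
grip_width: 0.0855
```

Emit:
arm_command(
  rows="0 5 0 0 0 0 0;0 5 0 0 0 0 0;0 5 0 0 0 0 0;0 5 0 0 0 0 0;0 5 0 0 0 0 0",
)

```text
time_s: 3.12
position: [0.4678, -0.2977, 0.0262]
tool_rot: [[0.102, 0.995, -0.0], [0.995, -0.102, 0.0], [0.0, -0.0, -1.0]]
ft_force: [0.6, -0.8, -0.4]
grip_width: 0.0853
```

```bash
python3 - <<'E'
from h import *
goto(fromb(-16,-241),22,-6.1)
im=eyes.get_image("wrist");cv2.imwrite("pics/w2.png",im[:,:,::-1])
E
```

```text
pos [ 467.8 -297.7   26.2] f [ 0.6 -0.8 -0.4] w 85.34544277546723 t 3.1167 shift [21.7  0.   4.2] tooly -5.855989861183195 turn 0.24401013881680456 tilt [-0.  0.]
```

View pics/w2.png

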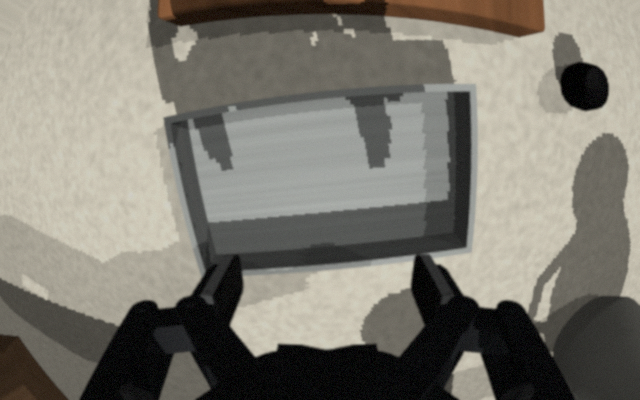

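```bash
python3 - <<'E'
from h import *
t=ray("wrist",[(167,118),(474,86),(470,249),(205,272)],.027)*1000;print(t,tob(t),tob(t.mean(0)))
E
```

```text
[[ 389.  -212.    27. ]
 [ 554.8 -212.5   27. ]
 [ 554.6 -308.4   27. ]
 [ 390.3 -307.1   27. ]] [[-103.4 -186. ]
 [  61.5 -168.7]
 [  71.6 -264.1]
 [ -92.  -280.4]] [ -15.6 -224.8]
```

Emit:
arm_command(
  rows="0 -18 0 0 0 0 0;0 -18 0 0 0 0 0;0 0 0 0 0 0 0;0 0 0 6 0 0 0;0 0 0 4 0 0 0",
)

```text
time_s: 3.58
position: [0.4639, -0.3333, 0.0155]
tool_rot: [[0.102, 0.995, -0.0], [0.995, -0.102, 0.001], [0.001, -0.001, -1.0]]
ft_force: [0.2, -0.1, -0.3]
grip_width: 0.0856
```

Emit:
arm_command(
  rows="0 0 0 2 0 0 0;0 0 0 1 0 0 0;0 0 0 0 0 0 0",
)

```text
time_s: 3.83
position: [0.464, -0.3334, 0.0128]
tool_rot: [[0.101, 0.995, -0.001], [0.995, -0.101, 0.001], [0.001, -0.001, -1.0]]
ft_force: [-0.0, -0.5, -0.3]
grip_width: 0.0851
```

Emit:
arm_command(
  rows="0 6 0 0 0 0 0;0 6 0 0 0 0 0;0 6 0 0 0 0 0;0 6 0 0 0 0 0;0 6 0 0 0 0 0",
)

```text
time_s: 4.25
position: [0.4672, -0.3033, 0.0134]
tool_rot: [[0.102, 0.995, 0.0], [0.995, -0.102, -0.0], [-0.0, 0.0, -1.0]]
ft_force: [0.1, -0.0, 0.5]
grip_width: 0.0852
```

Emit:
arm_command(
  rows="0 4 0 0 0 0 0;0 4 0 0 0 0 0;0 4 0 0 0 0 0;0 2 0 0 0 0 0;0 0 0 0 0 0 0",
)

```text
time_s: 4.67
position: [0.4686, -0.2899, 0.0132]
tool_rot: [[0.102, 0.995, -0.0], [0.995, -0.102, 0.0], [0.0, -0.0, -1.0]]
ft_force: [-0.6, 0.6, 0.3]
grip_width: 0.0857
```

```bash
python3 - <<'E'
from h import *
goto(fromb(-16,-241),13,-6.1)
im=eyes.get_image("wrist");cv2.imwrite("pics/w3.png",im[:,:,::-1])
E
```

```text
pos [ 468.6 -289.9   13.2] f [-0.6  0.6  0.3] w 85.71685078635696 t 4.6667 shift [13.8  0.   0.2] tooly -5.8367990496539335 turn 0.26320095034606084 tilt [-0.  0.]
```

View pics/w3.png

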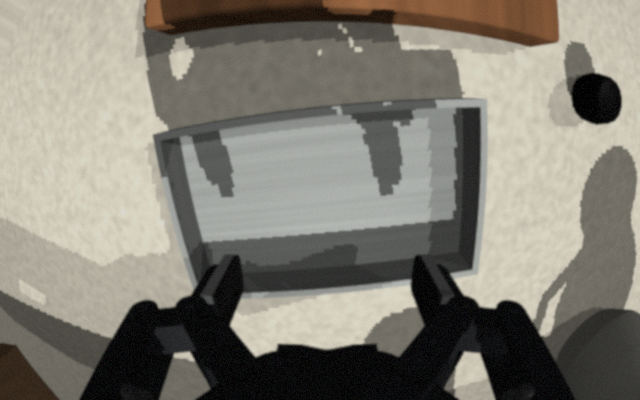

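```bash
python3 - <<'E'
from h import *
t=ray("wrist",[(155,136),(485,100),(475,271),(195,297)],.027)*1000;print(t,tob(t),tob(t.mean(0)))
for z in (.01,.026,.04):
  p=ray("wrist",[(238,258),(415,258),(205,300)],z)*1000;print(z,p,tob(p))
m=eyes.camera_model("wrist")["view"];print(-m[:3,:3].T@m[:3,3]*1000)
s=readout.observe();print(s["position"],tob(s["position"]*1000))
E
```

```text
[[ 388.1 -213.3   27. ]
 [ 555.1 -213.    27. ]
 [ 554.1 -309.7   27. ]
 [ 385.8 -310.5   27. ]] [[-104.1 -187.3]
 [  61.8 -169.2]
 [  71.2 -265.4]
 [ -96.1 -284.2]] [ -16.8 -226.5]
0.01 [[ 414.  -293.9   10. ]
 [ 520.7 -305.    10. ]
 [ 381.9 -325.2   10. ]] [[ -69.8 -264.6]
 [  37.5 -264.3]
 [ -98.4 -299.2]]
0.026 [[ 420.3 -285.3   26. ]
 [ 516.3 -295.3   26. ]
 [ 391.4 -313.5   26. ]] [[ -64.4 -255.5]
 [  32.1 -255.1]
 [ -90.1 -286.6]]
0.04 [[ 425.8 -277.8   40. ]
 [ 512.5 -286.8   40. ]
 [ 399.8 -303.2   40. ]] [[ -59.7 -247.4]
 [  27.4 -247.1]
 [ -82.9 -275.5]]
[ 477.  -208.5  169.5]
[ 0.5 -0.3  0. ] [ -15.9 -255.2]
```

Emit:
arm_command(
  rows="1 -20 0 -7 0 0 0;1 -20 0 -7 0 0 0;1 -15 0 0 0 0 0;1 0 0 0 0 0 0;1 0 0 0 0 0 0",
  squeeze=30,
)

```text
time_s: 5.13
position: [0.4625, -0.3454, 0.0267]
tool_rot: [[0.103, 0.995, -0.0], [0.995, -0.103, 0.001], [0.001, -0.0, -1.0]]
ft_force: [-0.1, 0.9, -0.6]
grip_width: 0.0254
```

Emit:
arm_command(
  rows="1 0 0 0 0 0 0;1 0 0 0 0 0 0;1 0 0 0 0 0 0;1 0 0 0 0 0 0",
)

```text
time_s: 5.47
position: [0.463, -0.3444, 0.0271]
tool_rot: [[0.101, 0.995, -0.0], [0.995, -0.101, 0.0], [0.0, -0.0, -1.0]]
ft_force: [-0.1, 0.8, 0.6]
grip_width: 0.0002
```

Emit:
arm_command(
  rows="1 8 0 0 0 0 0;1 8 0 0 0 0 0;1 8 0 0 0 0 0;1 8 0 0 0 0 0;1 8 0 0 0 0 0",
)

```text
time_s: 5.88
position: [0.4671, -0.304, 0.0273]
tool_rot: [[0.102, 0.995, -0.0], [0.995, -0.102, 0.0], [0.0, -0.0, -1.0]]
ft_force: [-0.6, 0.7, 0.2]
grip_width: -0.0
```

```bash
python3 - <<'E'
from h import *
goto(fromb(-16,-241),27,-6.1)
print(tob(readout.observe()["position"]*1000))
im=eyes.get_image("wrist");cv2.imwrite("pics/w4.png",im[:,:,::-1])
E
```

```text
pos [ 467.1 -304.    27.3] f [-0.6  0.7  0.2] w -0.015052703769864059 t 5.8833 shift [28.1  0.   0.3] tooly -5.830768090826296 turn 0.26923190917369766 tilt [-0.  0.]
[ -15.9 -269.1]
```

View pics/w4.png

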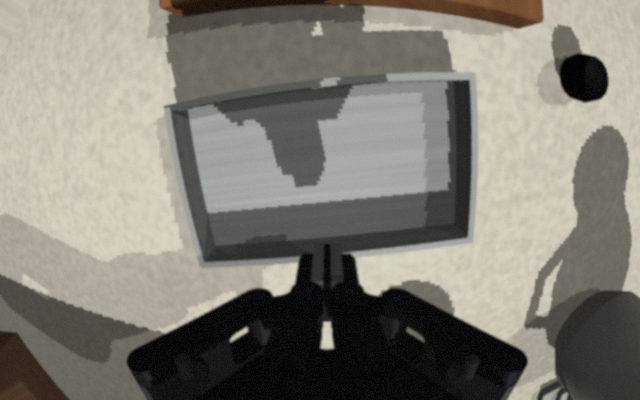

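```bash
python3 - <<'E'
from h import *
t=ray("wrist",[(167,106),(474,75),(470,240),(204,265)],.027)*1000;print(tob(t),tob(t.mean(0)))
for z in (.01,.02,.03,.04):
  print(z,tob(ray("wrist",[(302,255),(352,255),(326,243)],z)*1000))
E
```

```text
[[-103.6 -185.2]
 [  61.7 -168.3]
 [  70.8 -264.1]
 [ -92.2 -281.8]] [ -15.8 -224.9]
0.01 [[ -31.9 -281.7]
 [  -0.  -281.5]
 [ -16.6 -272.9]]
0.02 [[ -31.  -276.2]
 [  -1.  -276. ]
 [ -16.6 -267.9]]
0.03 [[ -30.1 -270.6]
 [  -1.9 -270.5]
 [ -16.6 -262.9]]
0.04 [[ -29.3 -265.1]
 [  -2.9 -265. ]
 [ -16.6 -257.9]]
```

Emit:
arm_command(
  rows="1 -20 0 0 0 0 0;1 -15 0 0 0 0 0;1 0 0 5 0 0 0;1 0 0 1 0 0 0;1 0 0 0 0 0 0",
)

```text
time_s: 6.35
position: [0.463, -0.3396, 0.0205]
tool_rot: [[0.103, 0.995, -0.001], [0.995, -0.103, 0.001], [0.001, -0.001, -1.0]]
ft_force: [-0.7, 0.2, 0.0]
grip_width: 0.0002
```

```bash
python3 - <<'E'
from h import *
goto(fromb(-16,-241),27,-6.1)
print(tob(readout.observe()["position"]*1000))
im=eyes.get_image("wrist")
# finger silhouette: topmost dark pixel near column 326
g=im.max(2); print([ (c,int(np.argmax(g[200:400,c]<40)+200)) for c in range(290,364,6)])
t=eyes.get_image("scene"); a=proj("scene",readout.observe()["position"]); print(a)
cv2.imwrite("pics/s1.png",cv2.resize(t[200:380,120:360],None,fx=3,fy=3,interpolation=cv2.INTER_CUBIC)[:,:,::-1])
E
```

```text
pos [ 463.  -339.6   20.5] f [-0.7  0.2  0. ] w 0.15116055084656901 t 6.35 shift [63.8  0.5 -6.4] tooly -5.889884767833552 turn 0.21011523216645855 tilt [-0.1  0.1]
[ -16.2 -304.8]
[(290, 293), (296, 284), (302, 258), (308, 255), (314, 283), (320, 286), (326, 246), (332, 287), (338, 283), (344, 255), (350, 256), (356, 277), (362, 292)]
[[179.6 305. ]]
```

View pics/s1.png

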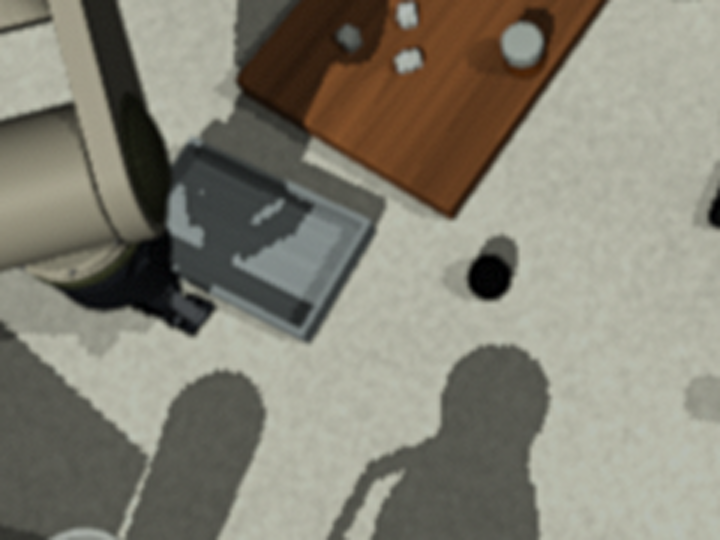

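```bash
python3 - <<'E'
from h import *
s=readout.observe();R=s["tool_rot"];p=s["position"]
for o in [(0,0,0),(0,0,17),(11,0,17),(11,0,-10),(-11,0,17)]: print(o,proj("wrist",p+R@np.array(o)/1000))
im=eyes.get_image("wrist"); print(im[225:300:4,320].max(1),im[225:300:4,310].max(1),im[225:300:4,332].max(1))
E
```

```text
(0, 0, 0) [[327.  248.4]]
(0, 0, 17) [[326.9 235.6]]
(11, 0, 17) [[326.9 219.1]]
(11, 0, -10) [[327.  238.7]]
(-11, 0, 17) [[327.  251.2]]
[214 212 211 214 206  65  50  51  50  50  49  49  47  52  55  44  18   5
   0] [217 212 210 211 212 215 215 140  12  16  18  14  20  22  19  16  23  18
  14] [209 207 212 210 212  68  47  52  54  52  50  49  51  49  52  48  20  13
  20]
```

```bash
python3 - <<'E'
from h import *
s=readout.observe();R=s["tool_rot"];p=s["position"]
for o in [(0,0,0),(0,0,17),(11,0,17),(-11,0,17),(11,14,17),(-11,14,17),(11,-14,17),(-11,-14,17),(11,14,-17),(-11,14,-17)]: print(o,(proj("scene",p+R@np.array(o)/1000)-[120,200])*3)
E
python3 - <<'E'
import cv2
i=cv2.imread("pics/s1.png")[230:360,90:290]
cv2.imwrite("pics/s1c.png",cv2.convertScaleAbs(cv2.resize(i,None,fx=4,fy=4,interpolation=cv2.INTER_CUBIC),alpha=2))
E
```

```text
(0, 0, 0) [[178.9 315. ]]
(0, 0, 17) [[185.6 321.2]]
(11, 0, 17) [[194.9 309.1]]
(-11, 0, 17) [[176.1 333.4]]
(11, 14, 17) [[208.9 318.4]]
(-11, 14, 17) [[190.1 342.9]]
(11, -14, 17) [[181.1 299.9]]
(-11, -14, 17) [[162.2 324. ]]
(11, 14, -17) [[196.1 305.7]]
(-11, 14, -17) [[176.6 330.9]]
```

View pics/s1c.png

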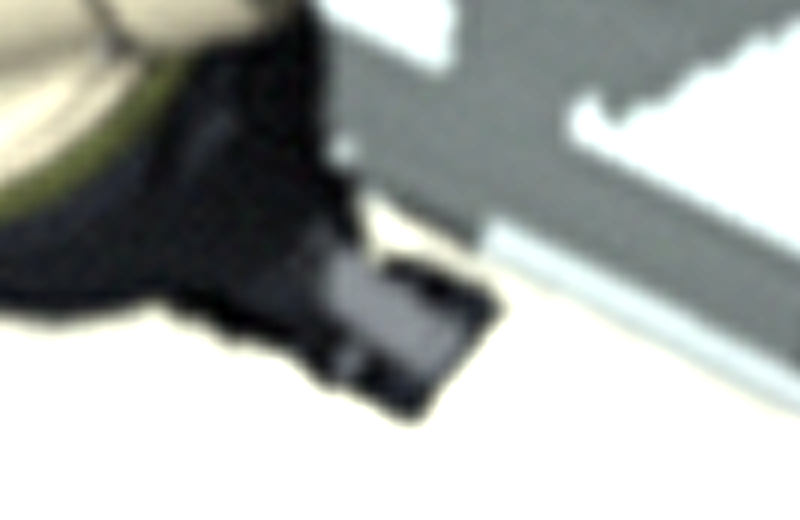

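Emit:
arm_command(
  rows="1 0 0 2 0 0 0;1 0 0 1 0 0 0;1 0 0 0 0 0 0",
)

```text
time_s: 6.75
position: [0.4634, -0.3397, 0.018]
tool_rot: [[0.102, 0.995, -0.0], [0.995, -0.102, 0.0], [0.0, -0.0, -1.0]]
ft_force: [1.0, -0.1, 0.4]
grip_width: 0.0001
```

Emit:
arm_command(
  rows="1 0 0 2 0 0 0;1 0 0 0 0 0 0",
)

```text
time_s: 6.92
position: [0.4634, -0.3399, 0.0159]
tool_rot: [[0.102, 0.995, -0.0], [0.995, -0.102, 0.0], [0.0, -0.0, -1.0]]
ft_force: [-0.7, 0.0, -0.5]
grip_width: 0.0001
```

Emit:
arm_command(
  rows="1 0 0 2 0 0 0;1 0 0 0 0 0 0",
)

```text
time_s: 7.08
position: [0.4633, -0.3399, 0.0139]
tool_rot: [[0.102, 0.995, -0.0], [0.995, -0.102, 0.0], [0.0, -0.0, -1.0]]
ft_force: [-0.0, 0.4, -0.7]
grip_width: -0.0001
```

Emit:
arm_command(
  rows="1 0 0 2 0 0 0;1 0 0 0 0 0 0",
)

```text
time_s: 7.25
position: [0.4634, -0.3399, 0.0119]
tool_rot: [[0.102, 0.995, -0.0], [0.995, -0.102, 0.0], [0.0, -0.0, -1.0]]
ft_force: [0.5, 0.1, -0.3]
grip_width: 0.0002
```

Emit:
arm_command(
  rows="1 0 0 2 0 0 0;1 0 0 0 0 0 0",
)

```text
time_s: 7.42
position: [0.4633, -0.3399, 0.0099]
tool_rot: [[0.102, 0.995, -0.0], [0.995, -0.102, 0.0], [0.0, -0.0, -1.0]]
ft_force: [0.7, -0.3, 0.4]
grip_width: -0.0001
```

Emit:
arm_command(
  rows="1 0 0 3 0 0 0;1 0 0 0 0 0 0",
)

```text
time_s: 7.58
position: [0.4633, -0.3399, 0.0067]
tool_rot: [[0.102, 0.995, -0.0], [0.995, -0.102, 0.001], [0.0, -0.001, -1.0]]
ft_force: [-1.0, -0.4, 1.4]
grip_width: -0.0002
```

Emit:
arm_command(
  rows="1 0 0 3 0 0 0;1 0 0 0 0 0 0",
)

```text
time_s: 7.75
position: [0.4633, -0.3399, 0.0037]
tool_rot: [[0.102, 0.995, -0.001], [0.995, -0.102, 0.001], [0.0, -0.001, -1.0]]
ft_force: [-0.2, -0.2, -0.4]
grip_width: 0.0002
```

Emit:
arm_command(
  rows="1 0 0 2 0 0 0;1 0 0 0 0 0 0",
)

```text
time_s: 7.92
position: [0.4633, -0.3399, 0.0019]
tool_rot: [[0.102, 0.995, -0.0], [0.995, -0.102, 0.0], [0.0, -0.0, -1.0]]
ft_force: [-0.4, -1.0, -0.3]
grip_width: -0.0001
```

```bash
python3 - <<'E'
from h import *
goto(fromb(-16,-241),27,-6.1)
s=readout.observe();R=s["tool_rot"];p=s["position"];print(s["q"])
for o in [(0,0,17),(11,0,17),(11,0,-10)]: print(o,proj("wrist",p+R@np.array(o)/1000))
im=eyes.get_image("wrist")
for c in (310,320,332,345): print(im[225:300:4,c].max(1))
a=proj("scene",p)[0].astype(int);t=eyes.get_image("scene");x,y=a[0]-30,a[1]-25
v=cv2.resize(t[y:y+45,x:x+70],None,fx=10,fy=10,interpolation=cv2.INTER_CUBIC);print(x,y)
cv2.imwrite("pics/s2.png",cv2.convertScaleAbs(v,alpha=1.6)[:,:,::-1])
E
```

```text
pos [ 463.3 -339.9    1.9] f [-0.4 -1.  -0.3] w -0.11199817037435328 t 7.9167 shift [ 64.2   0.1 -25.1] tooly -5.856307158846505 turn 0.24369284115348933 tilt [-0.  0.]
[-48.1  37.8  86.1   0.   56.1 -42.2]
(0, 0, 17) [[327.  235.6]]
(11, 0, 17) [[326.9 219.2]]
(11, 0, -10) [[327.  238.7]]
[127 125 221 226 200 194 194 129  19  22  11  24  25  27  21  16  14  19
  17]
[124 129 211 228 225  74  58  56  54  58  58  55  58  52  71  49  19  10
  12]
[226 223 223 223 222  75  57  55  52  56  53  56  53  49  54  56  22  12
  16]
[228 226 225 226 227 223 222 151   7   2  19  17  13  17   6  12  23  15
  23]
152 282
```

Emit:
arm_command(
  rows="1 0 0 3 0 0 0;1 0 0 0 0 0 0",
)

```text
time_s: 8.18
position: [0.4633, -0.3399, -0.0012]
tool_rot: [[0.102, 0.995, -0.0], [0.995, -0.102, 0.0], [0.0, -0.0, -1.0]]
ft_force: [0.9, 0.5, -0.5]
grip_width: 0.0
```

Emit:
arm_command(
  rows="1 0 0 3 0 0 0;1 0 0 0 0 0 0",
)

```text
time_s: 8.35
position: [0.4633, -0.3399, -0.0043]
tool_rot: [[0.102, 0.995, -0.0], [0.995, -0.102, 0.001], [0.0, -0.001, -1.0]]
ft_force: [-0.4, 0.3, -0.1]
grip_width: 0.0001
```

Emit:
arm_command(
  rows="1 0 0 2 0 0 0;1 0 0 0 0 0 0",
)

```text
time_s: 8.52
position: [0.4634, -0.3399, -0.0061]
tool_rot: [[0.102, 0.995, -0.0], [0.995, -0.102, 0.0], [0.0, -0.0, -1.0]]
ft_force: [0.4, 0.4, 0.4]
grip_width: 0.0002
```

Emit:
arm_command(
  rows="1 0 0 2 0 0 0;1 0 0 0 0 0 0",
)

```text
time_s: 8.68
position: [0.4634, -0.3399, -0.0081]
tool_rot: [[0.102, 0.995, -0.0], [0.995, -0.102, 0.0], [0.0, -0.0, -1.0]]
ft_force: [0.4, -0.1, -0.2]
grip_width: -0.0003
```

Emit:
arm_command(
  rows="1 0 0 2 0 0 0;1 0 0 0 0 0 0",
)

```text
time_s: 8.85
position: [0.4634, -0.3399, -0.0101]
tool_rot: [[0.102, 0.995, -0.0], [0.995, -0.102, 0.0], [0.0, -0.0, -1.0]]
ft_force: [-0.2, -0.4, 0.0]
grip_width: 0.0004
```

Emit:
arm_command(
  rows="1 0 0 2 0 0 0;1 0 0 0 0 0 0",
)

```text
time_s: 9.02
position: [0.4634, -0.3399, -0.0121]
tool_rot: [[0.102, 0.995, -0.0], [0.995, -0.102, 0.0], [0.0, -0.0, -1.0]]
ft_force: [0.8, 0.6, -0.1]
grip_width: 0.0001
```

Emit:
arm_command(
  rows="1 0 0 1.5 0 0 0;1 0 0 0 0 0 0",
)

```text
time_s: 9.18
position: [0.4634, -0.34, -0.0135]
tool_rot: [[0.102, 0.995, -0.0], [0.995, -0.102, 0.0], [0.0, -0.0, -1.0]]
ft_force: [-0.1, 0.2, 0.3]
grip_width: -0.0005
```

Emit:
arm_command(
  rows="1 0 0 1 0 0 0;1 0 0 0 0 0 0",
)

```text
time_s: 9.35
position: [0.4635, -0.3401, -0.014]
tool_rot: [[0.102, 0.995, 0.0], [0.995, -0.102, -0.0], [-0.0, 0.0, -1.0]]
ft_force: [-0.6, 0.4, 2.2]
grip_width: 0.0001
```

Emit:
arm_command(
  rows="0 0 0 -3 0 0 0;0 0 0 0 0 0 0;0 0 0 0 0 0 0;0 0 0 0 0 0 0;0 0 0 0 0 0 0",
)

```text
time_s: 9.77
position: [0.4634, -0.34, -0.0114]
tool_rot: [[0.102, 0.995, -0.0], [0.995, -0.102, 0.0], [0.0, -0.0, -1.0]]
ft_force: [-0.2, -0.3, -0.8]
grip_width: 0.0607
```

Emit:
arm_command(
  rows="0 0 0 0 0 0 0;0 0 0 0 0 0 0;0 0 0 0 0 0 0;0 0 0 2 0 0 0;0 0 0 2 0 0 0",
)

```text
time_s: 10.18
position: [0.4635, -0.34, -0.0154]
tool_rot: [[0.102, 0.995, 0.0], [0.995, -0.102, -0.0], [-0.0, 0.0, -1.0]]
ft_force: [-0.3, 0.3, -0.2]
grip_width: 0.0853
```

Emit:
arm_command(
  rows="0 8 0 0 0 0 0;0 8 0 0 0 0 0;0 8 0 0 0 0 0;0 8 0 0 0 0 0;0 8 0 0 0 0 0",
)

```text
time_s: 10.6
position: [0.4677, -0.2992, -0.0152]
tool_rot: [[0.102, 0.995, 0.0], [0.995, -0.102, -0.0], [-0.0, 0.0, -1.0]]
ft_force: [0.7, -0.2, -0.3]
grip_width: 0.0853
```

```bash
python3 - <<'E'
from h import *
goto(fromb(-16,-241),-16,-6.1)
print(tob(readout.observe()["position"]*1000))
im=eyes.get_image("wrist");cv2.imwrite("pics/w5.png",im[:,:,::-1])
E
```

```text
pos [ 467.7 -299.2  -15.2] f [ 0.7 -0.2 -0.3] w 85.29260458318466 t 10.6 shift [23.2 -0.   0.8] tooly -5.831840302639472 turn 0.2681596973605167 tilt [ 0. -0.]
[ -15.9 -264.2]
```

View pics/w5.png

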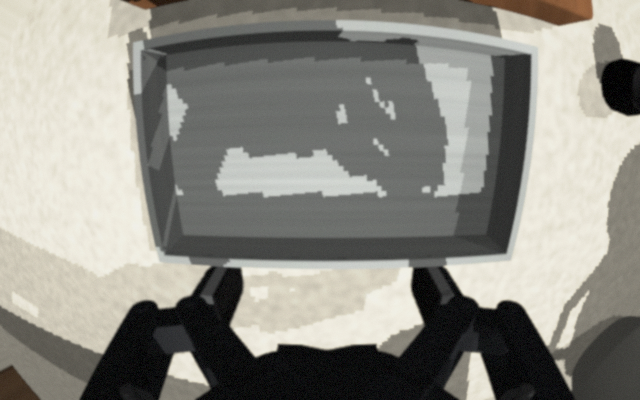

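Emit:
arm_command(
  rows="0 5 0 0 0 0 0;0 5 0 0 0 0 0;0 5 0 0 0 0 0;0 3 0 0 0 0 0;0 0 0 0 0 0 0",
)

```text
time_s: 11.07
position: [0.4694, -0.2817, -0.0152]
tool_rot: [[0.102, 0.995, -0.0], [0.995, -0.102, 0.0], [0.0, -0.0, -1.0]]
ft_force: [0.3, 0.3, -0.1]
grip_width: 0.0855
```

Emit:
arm_command(
  rows="0 1.5 0 0 0 0 0;0 0 0 0 0 0 0",
)

```text
time_s: 11.23
position: [0.4695, -0.2807, -0.0153]
tool_rot: [[0.102, 0.995, -0.0], [0.995, -0.102, 0.0], [0.0, -0.0, -1.0]]
ft_force: [-0.0, 1.1, 0.2]
grip_width: 0.0851
```

Emit:
arm_command(
  rows="0 1.5 0 0 0 0 0;0 0 0 0 0 0 0",
)

```text
time_s: 11.4
position: [0.4697, -0.2793, -0.0153]
tool_rot: [[0.102, 0.995, -0.0], [0.995, -0.102, 0.0], [0.0, -0.0, -1.0]]
ft_force: [0.0, -1.7, -0.3]
grip_width: 0.0855
```

Emit:
arm_command(
  rows="0 1 0 0 0 0 0;0 0 0 0 0 0 0",
)

```text
time_s: 11.57
position: [0.4698, -0.2783, -0.0153]
tool_rot: [[0.102, 0.995, 0.0], [0.995, -0.102, 0.0], [0.0, 0.0, -1.0]]
ft_force: [0.3, -0.8, -0.1]
grip_width: 0.0856
```

Emit:
arm_command(
  rows="0 1 0 0 0 0 0;0 0 0 0 0 0 0",
)

```text
time_s: 11.73
position: [0.4698, -0.2775, -0.0153]
tool_rot: [[0.102, 0.995, -0.0], [0.995, -0.102, -0.0], [-0.0, -0.0, -1.0]]
ft_force: [-0.3, -1.6, -0.5]
grip_width: 0.0856
```

Emit:
arm_command(
  rows="0 1 0 0 0 0 0;0 0 0 0 0 0 0",
)

```text
time_s: 11.9
position: [0.4698, -0.2774, -0.0152]
tool_rot: [[0.102, 0.995, -0.0], [0.995, -0.102, -0.002], [-0.002, 0.0, -1.0]]
ft_force: [-3.6, -8.0, -0.8]
grip_width: 0.0854
```

Emit:
arm_command(
  rows="0 1 0 0 0 0 0;0 0 0 0 0 0 0",
)

```text
time_s: 12.07
position: [0.4698, -0.2773, -0.015]
tool_rot: [[0.103, 0.995, -0.0], [0.995, -0.103, -0.003], [-0.003, 0.0, -1.0]]
ft_force: [-5.2, -10.3, -1.0]
grip_width: 0.0853
```

Emit:
arm_command(
  rows="0 1 0 0 0 0 0;0 0 0 0 0 0 0",
)

```text
time_s: 12.23
position: [0.4698, -0.2773, -0.0149]
tool_rot: [[0.103, 0.995, 0.0], [0.995, -0.103, -0.005], [-0.005, 0.001, -1.0]]
ft_force: [-7.3, -15.7, -0.7]
grip_width: 0.0855
```

Emit:
arm_command(
  rows="0 -8 0 0 0 0 0;0 -15 0 0 0 0 0;0 0 0 -16 0 0 7.1;0 0 0 -16 0 0 7.1;0 0 0 -16 0 0 7.1",
)

```text
time_s: 12.65
position: [0.4677, -0.2978, 0.0331]
tool_rot: [[0.462, 0.887, -0.0], [0.887, -0.462, 0.001], [0.001, -0.001, -1.0]]
ft_force: [-0.8, 0.5, 0.1]
grip_width: 0.0849
```

Emit:
arm_command(
  rows="0 0 0 -25 0 0 7.1;0 0 0 -25 0 0 7.1;0 0 0 -25 0 0 7.1;0 0 0 -25 0 0 7.1;0 0 0 -10 0 0 7.1",
)

```text
time_s: 13.07
position: [0.4687, -0.2984, 0.1462]
tool_rot: [[0.891, 0.454, 0.004], [0.454, -0.891, -0.003], [0.002, 0.004, -1.0]]
ft_force: [0.3, 0.5, 0.3]
grip_width: 0.0856
```

Emit:
arm_command(
  rows="0 0 0 0 0 0 7.1;0 0 0 0 0 0 7.1;0 0 0 0 0 0 0",
)

```text
time_s: 13.32
position: [0.4678, -0.2977, 0.1429]
tool_rot: [[0.975, 0.223, 0.0], [0.223, -0.975, 0.0], [0.0, -0.0, -1.0]]
ft_force: [0.2, -0.1, -0.4]
grip_width: 0.0854
```

```bash
python3 - <<'E'
from h import *
goto([547.5,186.5],140,-77.9)
E
```

```text
pos [ 467.8 -297.7  142.9] f [ 0.2 -0.1 -0.4] w 85.3938390662945 t 13.3167 shift [ 185.7 -454.2    3.1] tooly -77.10538966555544 turn 0.7946103344445703 tilt [0. 0.]
```

Emit:
arm_command(
  rows="0 14.3 -35 0 0 0 0;0 14.3 -35 0 0 0 0;0 14.3 -35 0 0 0 0;0 14.3 -35 0 0 0 0;0 14.3 -35 0 0 0 0",
)

```text
time_s: 13.73
position: [0.4977, -0.1092, 0.1426]
tool_rot: [[0.973, 0.231, -0.0], [0.231, -0.973, 0.001], [-0.0, -0.001, -1.0]]
ft_force: [0.1, 0.5, 0.1]
grip_width: 0.0854
```

Emit:
arm_command(
  rows="0 14.3 -35 0 0 0 0;0 14.3 -35 0 0 0 0;0 14.3 -35 0 0 0 0;0 14.3 -35 0 0 0 0;0 14.3 -35 0 0 0 0",
)

```text
time_s: 14.15
position: [0.5276, 0.0778, 0.1427]
tool_rot: [[0.973, 0.232, -0.0], [0.232, -0.973, 0.0], [-0.0, -0.0, -1.0]]
ft_force: [0.3, -0.3, -0.2]
grip_width: 0.0854
```

Emit:
arm_command(
  rows="0 14.3 -35 0 0 0 0;0 14.3 -35 0 0 0 0;0 14.3 -35 0 0 0 0.8;0 0 0 0 0 0 0",
)

```text
time_s: 14.48
position: [0.5455, 0.1935, 0.1424]
tool_rot: [[0.975, 0.223, -0.0], [0.223, -0.975, 0.002], [0.0, -0.002, -1.0]]
ft_force: [-0.3, 0.5, 0.4]
grip_width: 0.0854
```

```bash
python3 - <<'E'
from h import *
goto([547.5,186.5],140,-77.9)
w=eyes.get_image("wrist"); t=eyes.get_image("top")
v=np.hstack([cv2.resize(t[180:340,280:520],(600,400),interpolation=cv2.INTER_CUBIC), w[:, 220:420]])
cv2.imwrite("pics/c11.png",v[:,:,::-1])
# tray & scraper numerics
hsv=cv2.cvtColor(t,cv2.COLOR_RGB2HSV)
br=cv2.inRange(hsv,(0,110,30),(20,255,255))
for c in blobs(br,3000,(280,180,440,330)):
    h=cv2.convexHull(c); r=cv2.minAreaRect(ray("top",h[:,0],0.03)[:,:2].astype(np.float32)*1000); print(r)
E
```

```text
pos [545.5 193.5 142.4] f [-0.3  0.5  0.4] w 85.40759792810297 t 14.4833 shift [0.4 7.3 2.3] tooly -77.14272506693617 turn 0.7572749330638544 tilt [-0.   0.1]
((511.8859558105469, -38.19331359863281), (255.4600830078125, 215.64503479003906), 83.79235076904297)
```

View pics/c11.png

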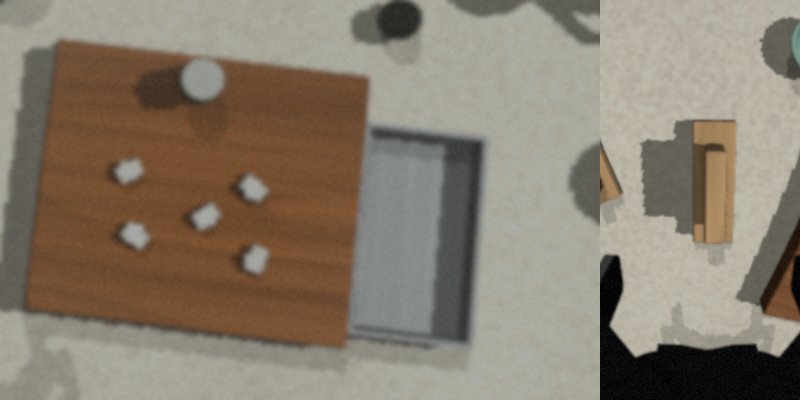

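```bash
python3 - <<'E'
from h import *
s=ray("wrist",[(314,121),(356,121),(353,243),(316,243)],.02)*1000
d=s[0]+s[1]-s[2]-s[3];print("foot",s[:,:2],s.mean(0),np.degrees(np.arctan2(d[1],d[0])))
s=ray("wrist",[(326,150),(345,150),(348,242),(325,242)],.064)*1000
d=s[0]+s[1]-s[2]-s[3];print("rib",s[:,:2],s.mean(0),np.degrees(np.arctan2(d[1],d[0])))
w=eyes.get_image("wrist");hsv=cv2.cvtColor(w,cv2.COLOR_RGB2HSV)
wd=cv2.inRange(hsv,(5,70,60),(25,255,255))
for c in blobs(wd,1000,(290,100,375,255)): 
  b=ray("wrist",c[:,0],.02)[:,:2]*1000; print(cv2.minAreaRect(b.astype(np.float32)))
E
```

```text
foot [[602.2 214.5]
 [610.5 177.9]
 [493.1 151.4]
 [485.1 187.8]] [547.7 182.9  20. ] 12.78459294159012
rib [[585.9 199.8]
 [589.1 185.6]
 [513.9 164.7]
 [509.8 183.7]] [549.7 183.5  64. ] 13.722503419489708
((548.4542846679688, 187.95230102539062), (119.86245727539062, 39.47486114501953), 12.16618824005127)
```

Emit:
arm_command(
  rows="0 0.5 8.8 0 0 0 0.3;0 0 0 35 0 0 0;0 0 0 35 0 0 0;0 0 0 35 0 0 0;0 0 0 0 0 0 0",
)

```text
time_s: 15.05
position: [0.5447, 0.1771, 0.0322]
tool_rot: [[0.978, 0.207, -0.011], [0.207, -0.978, -0.001], [-0.011, -0.001, -1.0]]
ft_force: [-1.7, 0.3, -0.3]
grip_width: 0.0853
```

Emit:
arm_command(
  rows="0 0 0 20 0 0 0;0 0 0 6 0 0 0;0 0 0 0 0 0 0",
)

```text
time_s: 15.3
position: [0.5478, 0.1786, 0.0119]
tool_rot: [[0.978, 0.208, -0.001], [0.208, -0.978, -0.0], [-0.001, -0.0, -1.0]]
ft_force: [-0.6, 0.6, 0.9]
grip_width: 0.0855
```

Emit:
arm_command(
  rows="1 0 0 0 0 0 0;1 0 0 0 0 0 0;1 0 0 0 0 0 0;1 0 0 0 0 0 0;1 0 0 0 0 0 0",
  squeeze=50,
)

```text
time_s: 15.72
position: [0.548, 0.1799, 0.0124]
tool_rot: [[0.978, 0.209, 0.001], [0.209, -0.978, 0.0], [0.001, -0.0, -1.0]]
ft_force: [0.1, 1.3, 1.7]
grip_width: 0.0256
```

Emit:
arm_command(
  rows="1 0 0 0 0 0 0;1 0 0 0 0 0 0;1 0 0 0 0 0 0;1 0 0 0 0 0 0",
)

```text
time_s: 16.05
position: [0.548, 0.1799, 0.0123]
tool_rot: [[0.978, 0.209, 0.001], [0.209, -0.978, 0.0], [0.001, -0.0, -1.0]]
ft_force: [-0.2, 1.7, 6.5]
grip_width: 0.0176
```

Emit:
arm_command(
  rows="1 0 0 -20 0 0 0;1 0 0 -20 0 0 6;1 0 0 -20 0 0 6;1 0 0 0 0 0 6.2;1 0 0 0 0 0 0",
)

```text
time_s: 16.47
position: [0.548, 0.1796, 0.0724]
tool_rot: [[0.994, -0.111, 0.001], [-0.111, -0.994, -0.0], [0.001, -0.0, -1.0]]
ft_force: [0.3, -0.6, -2.1]
grip_width: 0.0175
```

```bash
python3 - <<'E'
from h import *
goto(fromb(-18,105),43.5,-96.14)
E
```

```text
pos [548.  179.6  72.4] f [ 0.3 -0.6 -2.1] w 17.464434689092307 t 16.4667 shift [-30.4 115.5  28.9] tooly -96.3656816207107 turn -0.2256816207107022 tilt [ 0.1 -0. ]
```

Emit:
arm_command(
  rows="1 -7.6 28.9 0 0 0 0;1 -7.6 28.9 0 0 0 0;1 -7.6 28.9 0 0 0 0;1 -7.6 28.9 0 0 0 -0.2;1 0 0 0 0 0 0",
)

```text
time_s: 16.88
position: [0.5029, 0.0645, 0.0708]
tool_rot: [[0.995, -0.103, -0.004], [-0.103, -0.995, -0.001], [-0.004, 0.001, -1.0]]
ft_force: [2.0, 0.0, -1.3]
grip_width: 0.0176
```

Emit:
arm_command(
  rows="1 0 0 14 0 0 0;1 0 0 10 0 0 0;1 0 0 2 0 0 0;1 0 0 0 0 0 0",
)

```text
time_s: 17.22
position: [0.5045, 0.0682, 0.0448]
tool_rot: [[0.995, -0.102, -0.003], [-0.102, -0.995, 0.0], [-0.003, 0.0, -1.0]]
ft_force: [-1.0, 0.4, -2.0]
grip_width: 0.0174
```

Emit:
arm_command(
  rows="1 0 0 1.5 0 0 0;1 0 0 0 0 0 0",
)

```text
time_s: 17.38
position: [0.5053, 0.0681, 0.0443]
tool_rot: [[0.995, -0.103, 0.0], [-0.103, -0.995, -0.0], [0.0, 0.0, -1.0]]
ft_force: [-0.2, 0.0, -1.9]
grip_width: 0.0173
```

Emit:
arm_command(
  rows="1 0 0 1 0 0 0;1 0 0 0 0 0 0",
)

```text
time_s: 17.55
position: [0.5053, 0.068, 0.0434]
tool_rot: [[0.995, -0.103, 0.0], [-0.103, -0.995, -0.0], [0.0, -0.0, -1.0]]
ft_force: [0.1, 0.1, -2.1]
grip_width: 0.0173
```

```bash
python3 - <<'E'
from h import *
goto(fromb(-18,-135),43.5,-96.14); print(tob(readout.observe()["position"]*1000))
E
```

```text
pos [505.3  68.   43.4] f [ 0.1  0.1 -2.1] w 17.300181162541627 t 17.55 shift [ -1.1 239.9  -0.1] tooly -95.92753341058332 turn 0.2124665894166924 tilt [ 0. -0.]
[-17.8 104.9]
```

Emit:
arm_command(
  rows="1 0 6 0 0 0 0;1 0 9 0 0 0 0;1 0 9 0 0 0 0;1 0 9 0 0 0 0;1 0 9 0 0 0 0",
)

```text
time_s: 17.97
position: [0.5007, 0.0249, 0.0433]
tool_rot: [[0.995, -0.104, 0.0], [-0.104, -0.995, -0.0], [0.0, 0.0, -1.0]]
ft_force: [0.5, -0.1, -1.2]
grip_width: 0.0171
```

Emit:
arm_command(
  rows="1 0 9 0 0 0 0;1 0 9 0 0 0 0;1 0 9 0 0 0 0;1 0 9 0 0 0 0;1 0 9 0 0 0 0",
)

```text
time_s: 18.38
position: [0.496, -0.0195, 0.0432]
tool_rot: [[0.995, -0.104, -0.0], [-0.104, -0.995, 0.0], [-0.0, -0.0, -1.0]]
ft_force: [-0.8, 0.4, -0.4]
grip_width: 0.0178
```

Emit:
arm_command(
  rows="1 0 9 0 0 0 0;1 0 9 0 0 0 0;1 0 9 0 0 0 0;1 0 9 0 0 0 0;1 0 9 0 0 0 0",
)

```text
time_s: 18.8
position: [0.4913, -0.0642, 0.0432]
tool_rot: [[0.995, -0.104, -0.0], [-0.104, -0.995, 0.0], [-0.0, -0.0, -1.0]]
ft_force: [1.2, 1.2, -1.8]
grip_width: 0.0175
```

```bash
python3 - <<'E'
from h import *
goto(fromb(-18,-142),43.5,-96.14); print(tob(readout.observe()["position"]*1000))
E
```

```text
pos [491.3 -64.2  43.2] f [ 1.2  1.2 -1.8] w 17.481388153723096 t 18.8 shift [ -0.9 113.9  -0.3] tooly -95.95379117565366 turn 0.18620882434635178 tilt [-0.  0.]
[-17.5 -28.1]
```

Emit:
arm_command(
  rows="1 0 9 0 0 0 0;1 0 9 0 0 0 0;1 0 9 0 0 0 0;1 0 9 0 0 0 0;1 0 9 0 0 0 0",
)

```text
time_s: 19.22
position: [0.4867, -0.109, 0.0432]
tool_rot: [[0.995, -0.104, 0.0], [-0.104, -0.995, 0.0], [0.0, -0.0, -1.0]]
ft_force: [0.8, 0.8, -1.4]
grip_width: 0.0175
```

Emit:
arm_command(
  rows="1 0 8 0 0 0 0;1 0 8 0 0 0 0;1 0 8 0 0 0 0;1 0 8 0 0 0 0;1 0 8 0 0 0 0",
)

```text
time_s: 19.63
position: [0.4825, -0.1487, 0.0432]
tool_rot: [[0.995, -0.104, 0.0], [-0.104, -0.995, -0.0], [0.0, 0.0, -1.0]]
ft_force: [0.3, 1.1, -2.5]
grip_width: 0.0173
```

Emit:
arm_command(
  rows="1 0 8 0 0 0 0;1 0 8 0 0 0 0;1 0 8 0 0 0 0;1 0 5 0 0 0 0;1 0 0 0 0 0 0",
)

```text
time_s: 20.05
position: [0.4796, -0.1778, 0.0432]
tool_rot: [[0.995, -0.105, 0.0], [-0.105, -0.995, -0.0], [0.0, 0.0, -1.0]]
ft_force: [0.3, 0.3, -2.6]
grip_width: 0.0175
```

```bash
python3 - <<'E'
from h import *
goto(fromb(-18,-142),43.5,-96.14); print(tob(readout.observe()["position"]*1000))
E
```

```text
pos [ 479.6 -177.8   43.2] f [ 0.3  0.3 -2.6] w 17.511276664853458 t 20.05 shift [-1.1 -0.3 -0.3] tooly -96.0092043871757 turn 0.13079561282430063 tilt [ 0. -0.]
[ -16.9 -142.3]
```

Emit:
arm_command(
  rows="1 0 0 -15 0 0 0;1 0 0 -20 0 0 0;1 0 -15 -15 0 0 0;1 0 -35 0 0 0 0;1 0 -35 0 0 0 0",
)

```text
time_s: 20.47
position: [0.4888, -0.0918, 0.0941]
tool_rot: [[0.994, -0.106, 0.002], [-0.106, -0.994, -0.001], [0.002, 0.001, -1.0]]
ft_force: [0.5, 0.1, -2.2]
grip_width: 0.0174
```

Emit:
arm_command(
  rows="1 0 -35 0 0 0 0;1 0 -35 0 0 0 0;1 0 -15 0 0 0 0;1 0 0 0 0 0 0;1 0 0 0 0 0 0",
)

```text
time_s: 20.88
position: [0.4972, -0.007, 0.0932]
tool_rot: [[0.995, -0.102, -0.0], [-0.102, -0.995, -0.0], [-0.0, 0.0, -1.0]]
ft_force: [0.1, -0.8, -2.4]
grip_width: 0.0174
```

```bash
python3 - <<'E'
from h import *
goto(fromb(-18,25),43.5,-96.14)
t=eyes.get_image("top"); w=eyes.get_image("wrist"); s=eyes.get_image("scene")
for n,i in zip("tws",(t,w,s)): cv2.imwrite(f"pics/raw_{n}.png",i[:,:,::-1])
R=lambda i,wd,h: cv2.resize(i,(wd,h),interpolation=cv2.INTER_CUBIC)
v=np.vstack([np.hstack([R(t[190:330,285:525],480,280),R(s[120:320,150:390],320,280)]),R(w,480,300).repeat(1,0) if 0 else np.hstack([R(w,480,300),R(t[225:330,430:505],320,300)])])
cv2.imwrite("pics/c12.png",v[:,:,::-1])
hsv=cv2.cvtColor(t,cv2.COLOR_RGB2HSV)
wh=cv2.inRange(hsv,(0,0,120),(179,60,255))
for c in blobs(wh,8,(290,200,500,325)): 
  m=c[:,0].mean(0); print(m,cv2.contourArea(c),tob(ray("top",m,.03)*1000))
E
```

```text
pos [497.2  -7.   93.2] f [ 0.1 -0.8 -2.4] w 17.398034599610348 t 20.8833 shift [-0.2  4.5 49.7] tooly -95.83282060480262 turn 0.30717939519738025 tilt [-0. -0.]
[369.2 275.9] 2200.5 [[-35.8 -24.8]]
[317.7 296.2] 1491.5 [[-88.3  73.1]]
[440.3 256.6] 8187.0 [[  19.8 -162.9]]
```

View pics/c12.png

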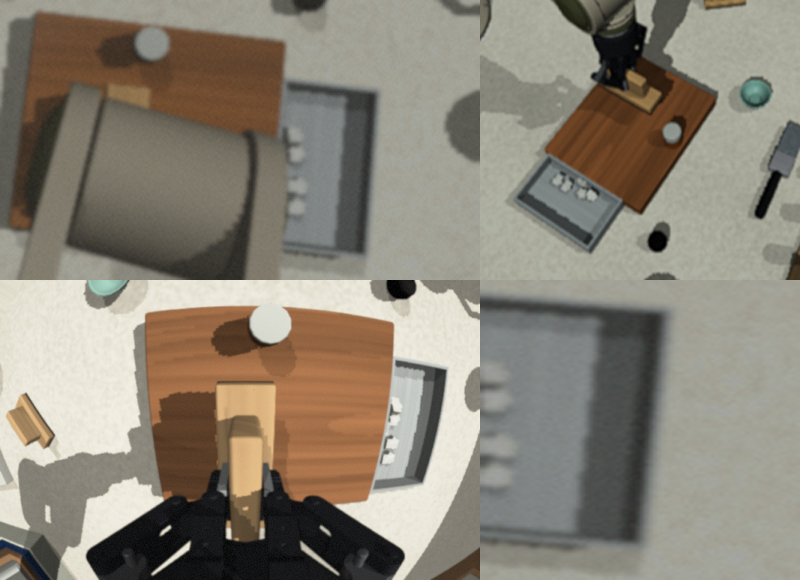

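```bash
python3 - <<'E'
from h import *
for n,box in (("s",(150,210,280,300)),("w",(500,80,600,300))):
    i=cv2.imread(f"pics/raw_{n}.png"); g=cv2.cvtColor(i,cv2.COLOR_BGR2GRAY); hsv=cv2.cvtColor(i,cv2.COLOR_BGR2HSV)
    nm={"s":"scene","w":"wrist"}[n]
    for th in (160,175,190):
        m=cv2.inRange(g,th,255)
        print(n,th)
        for c in blobs(m,3,box):
            u=c[:,0].mean(0); b=tob(ray(nm,u,.009)*1000)[0]
            if abs(b[0])<90 and -232<b[1]<-125: print("  ",u,cv2.contourArea(c),b)
E
```

```text
s 160
   [233.2 259.3] 21.0 [  15.5 -150.4]
   [225.7 257.7] 7.5 [  -2.8 -156.5]
   [214.2 252.5] 11.0 [ -35.3 -160.5]
   [207.7 248.2] 12.5 [ -56.1 -159.9]
s 175
   [233.2 258.9] 7.5 [  14.8 -149.5]
s 190
w 160
   [556.9 191.6] 13200.0 [  -9.6 -201.9]
w 175
   [535.9 121.4] 4.5 [  56.7 -160.3]
   [556.5 189.6] 12583.0 [  -7.5 -200.8]
w 190
   [554.5 193.4] 11331.5 [ -11.5 -198.9]
```

Emit:
arm_command(
  rows="1 0 0 20 0 0 0;1 0 0 18 0 0 0;1 0 0 8 0 0 0;1 0 0 2 0 0 0;1 0 0 0 0 0 0",
)

```text
time_s: 21.45
position: [0.4973, -0.0082, 0.0451]
tool_rot: [[0.995, -0.105, -0.001], [-0.105, -0.995, 0.0], [-0.001, -0.0, -1.0]]
ft_force: [0.7, -0.4, -2.0]
grip_width: 0.0176
```

Emit:
arm_command(
  rows="1 0 0 1 0 0 0;1 0 0 0 0 0 0",
)

```text
time_s: 21.62
position: [0.4977, -0.0079, 0.0449]
tool_rot: [[0.995, -0.104, 0.001], [-0.104, -0.995, -0.0], [0.001, 0.0, -1.0]]
ft_force: [-0.2, -0.3, -1.8]
grip_width: 0.0171
```

Emit:
arm_command(
  rows="1 0 0 1 0 0 0;1 0 0 0 0 0 0",
)

```text
time_s: 21.78
position: [0.4974, -0.0077, 0.0436]
tool_rot: [[0.995, -0.104, 0.001], [-0.104, -0.995, -0.0], [0.001, 0.0, -1.0]]
ft_force: [-0.0, 0.2, -1.6]
grip_width: 0.0177
```

Emit:
arm_command(
  rows="1 0 0 0.7 0 0 0;1 0 0 0 0 0 0",
)

```text
time_s: 21.95
position: [0.4973, -0.0076, 0.0426]
tool_rot: [[0.995, -0.104, 0.0], [-0.104, -0.995, -0.0], [0.0, 0.0, -1.0]]
ft_force: [0.7, -0.6, -2.0]
grip_width: 0.0172
```

Emit:
arm_command(
  rows="1 0 0 0.5 0 0 0;1 0 0 0 0 0 0",
)

```text
time_s: 22.12
position: [0.4973, -0.0076, 0.0423]
tool_rot: [[0.995, -0.104, 0.0], [-0.104, -0.995, -0.0], [0.0, 0.0, -1.0]]
ft_force: [-1.9, 0.6, 2.9]
grip_width: 0.0176
```

Emit:
arm_command(
  rows="1 0 0 0.5 0 0 0;1 0 0 0 0 0 0",
)

```text
time_s: 22.28
position: [0.4973, -0.0076, 0.0423]
tool_rot: [[0.995, -0.104, 0.001], [-0.104, -0.995, -0.0], [0.001, 0.0, -1.0]]
ft_force: [-3.6, 0.5, 9.5]
grip_width: 0.0173
```

Seated. Release gently, then rise straight up and move clear for a check.

Emit:
arm_command(
  rows="0 0 0 -0.5 0 0 0;0 0 0 0 0 0 0;0 0 0 0 0 0 0;0 0 0 0 0 0 0;0 0 0 0 0 0 0",
)

```text
time_s: 22.7
position: [0.4973, -0.0077, 0.0419]
tool_rot: [[0.995, -0.104, -0.0], [-0.104, -0.995, 0.0], [-0.0, -0.0, -1.0]]
ft_force: [0.6, -1.4, -0.4]
grip_width: 0.0765
```

Emit:
arm_command(
  rows="0 0 0 0 0 0 0;0 0 0 0 0 0 0;0 0 0 0 0 0 0;0 0 0 0 0 0 0;0 0 0 -10 0 0 0",
)

```text
time_s: 23.12
position: [0.4964, -0.0075, 0.0509]
tool_rot: [[0.995, -0.104, -0.003], [-0.104, -0.995, 0.001], [-0.003, -0.0, -1.0]]
ft_force: [-0.1, -0.1, -0.2]
grip_width: 0.0851
```

Emit:
arm_command(
  rows="0 0 0 -25 0 0 0;0 0 0 -30 0 0 0;0 0 0 -35 0 0 0;0 0 0 -35 0 0 0;0 -10 0 0 0 0 0",
)

```text
time_s: 23.53
position: [0.4907, -0.0074, 0.1831]
tool_rot: [[0.995, -0.104, 0.012], [-0.104, -0.995, -0.003], [0.012, 0.002, -1.0]]
ft_force: [0.6, -0.8, 0.0]
grip_width: 0.0853
```

Emit:
arm_command(
  rows="0 -15 -35 0 0 0 0;0 -15 -35 0 0 0 0;0 -15 -35 0 0 0 0;0 -15 -35 0 0 0 0;0 -15 -35 0 0 0 0",
)

```text
time_s: 23.95
position: [0.43, 0.1767, 0.1771]
tool_rot: [[0.995, -0.104, 0.0], [-0.104, -0.995, 0.0], [0.0, -0.0, -1.0]]
ft_force: [1.1, 0.2, -0.3]
grip_width: 0.0854
```

Emit:
arm_command(
  rows="0 0 -35 0 0 0 0;0 0 -35 0 0 0 0;0 0 -15 0 0 0 0;0 0 0 0 0 0 0",
)

```text
time_s: 24.28
position: [0.4394, 0.2624, 0.1768]
tool_rot: [[0.995, -0.1, 0.0], [-0.1, -0.995, 0.001], [0.0, -0.001, -1.0]]
ft_force: [-0.0, -0.9, -0.7]
grip_width: 0.0854
```

```bash
python3 - <<'E'
from h import *
goto(fromb(0,0),200)
t=eyes.get_image("top"); s=eyes.get_image("scene")
for n,i in (("top",t),("scene",s)):
  cv2.imwrite(f"pics/fin_{n}.png",i[:,:,::-1]); g=cv2.cvtColor(i,cv2.COLOR_RGB2GRAY)
  hsv=cv2.cvtColor(i,cv2.COLOR_RGB2HSV)
  for th in (145,155,165):
    print(n,th)
    box=(285,195,505,330) if n=="top" else (150,130,340,310)
    for c in blobs(cv2.inRange(g,th,255),3,box):
        u=c[:,0].mean(0); b=tob(ray(n,u,.009)*1000)[0]
        if abs(b[0])<110 and -235<b[1]<140: print("  ",u,cv2.contourArea(c),b)
hsv=cv2.cvtColor(t,cv2.COLOR_RGB2HSV)
for c in blobs(cv2.inRange(hsv,(0,110,30),(20,255,255)),500,(280,180,440,330)): print("brown",cv2.contourArea(cv2.convexHull(c)))
for c in blobs(cv2.inRange(hsv,(12,60,115),(25,130,255)),100,(300,200,420,310)):
    r=cv2.minAreaRect((ray("top",c[:,0],.05)[:,:2]*1000).astype(np.float32)); print("scr",r,tob(r[0]))
E
```

```text
pos [439.4 262.4 176.8] f [-0.  -0.9 -0.7] w 85.35871798008198 t 24.2833 shift [102.  291.9 -23.4] tooly -95.74433511485634 turn None tilt [0. 0.]
top 145
   [432.7 293.2] 31.5 [ -56.4 -160.7]
   [433.7 282.6] 29.5 [ -34.9 -160.8]
   [433.2 266.6] 21.0 [  -2.5 -156.9]
   [432.7 256.9] 18.0 [  17.1 -154.1]
   [439.2 246.4] 6660.5 [  40.2 -165.6]
top 155
   [432.7 293.5] 12.5 [ -57.1 -160.9]
   [433.9 282.9] 13.0 [ -35.3 -161.3]
   [433.2 266.5] 8.0 [  -2.4 -157. ]
   [441.2 246.5] 6305.5 [  40.5 -169.7]
top 165
scene 145
   [245.8 220.6] 33667.0 [-21.6 -49.6]
scene 155
   [226. 258.] 4.0 [  -1.6 -156.8]
   [232.9 259.2] 17.5 [  14.8 -150.5]
   [213.2 253.5] 3.0 [ -35.8 -163.9]
   [207.4 248.6] 6.0 [ -56.1 -161.1]
   [237.4 216.3] 17947.5 [-47.5 -51.1]
scene 165
   [246.6 286.6] 3.5 [  84.2 -188.3]
   [232.7 259.1] 4.5 [  14.2 -150.5]
brown 13577.5
scr ((500.36297607421875, -8.354167938232422), (39.46871566772461, 118.34011840820312), 84.49149322509766) [-14.5  28.5]
```

```bash
python3 - <<'E'
from h import *
goto(fromb(-75,-175),177,-96.14)
i=cv2.imread("pics/fin_scene.png");g=cv2.cvtColor(i,cv2.COLOR_BGR2GRAY)
print(g[243:270,200:246])
E
```

```text
pos [439.4 259.7 176.8] f [-0.4  0.2 -0.1] w 85.57212431260912 t 24.3833 shift [ 26.8 463.6   0. ] tooly -95.89343171282167 turn 0.24656828717832013 tilt [-0. -0.]
[[121 122 121 ...  64  65  67]
 [121 121 121 ...  64  67  67]
 [119 121 121 ...  66  68  67]
 ...
 [ 78  98 109 ... 121 118 112]
 [ 59  65  80 ... 123 118 106]
 [ 56  55  59 ... 118 109 101]]
```

Emit:
arm_command(
  rows="0 2.2 38.6 0 0 0 0;0 2.2 38.6 0 0 0 0;0 2.2 38.6 0 0 0 0;0 2.2 38.6 0 0 0 0;0 2.2 38.6 0 0 0 0",
)

```text
time_s: 24.8
position: [0.4296, 0.0639, 0.1772]
tool_rot: [[0.994, -0.105, 0.0], [-0.105, -0.994, -0.0], [0.0, 0.0, -1.0]]
ft_force: [0.9, 0.4, -0.4]
grip_width: 0.0853
```

Emit:
arm_command(
  rows="0 2.2 38.6 0 0 0 0;0 2.2 38.6 0 0 0 0;0 2.2 38.6 0 0 0 0;0 2.2 38.6 0 0 0 0;0 2.2 38.6 0 0 0 0",
)

```text
time_s: 25.22
position: [0.42, -0.1292, 0.1772]
tool_rot: [[0.994, -0.106, 0.0], [-0.106, -0.994, -0.0], [0.0, 0.0, -1.0]]
ft_force: [1.1, -0.4, -0.7]
grip_width: 0.0853
```

Emit:
arm_command(
  rows="0 2.2 38.6 0 0 0 0;0 2.2 38.6 0 0 0 0;0 0 0 0 0 0 0;0 0 0 0 0 0 0",
)

```text
time_s: 25.55
position: [0.4166, -0.2059, 0.1768]
tool_rot: [[0.994, -0.109, -0.001], [-0.109, -0.994, 0.0], [-0.001, -0.0, -1.0]]
ft_force: [-0.2, 1.0, -0.3]
grip_width: 0.0854
```

```bash
python3 - <<'E'
from h import *
np.set_printoptions(linewidth=250,threshold=100000)
print(tob(readout.observe()["position"]*1000))
w=eyes.get_image("wrist");cv2.imwrite("pics/fin_w.png",w[:,:,::-1])
g=cv2.cvtColor(w,cv2.COLOR_RGB2GRAY)
# rectify: tray patch at z=9mm, 2 mm per sample, rows x_b 50..-75, cols y_b -132..-180
X,Y=np.meshgrid(np.arange(44,-76,-3),np.arange(-126,-182,-2),indexing="ij")
P=BC+X[...,None]*BX+Y[...,None]*BY; P=np.c_[P.reshape(-1,2),np.full(X.size,9)]/1000
uv=proj("wrist",P).astype(np.float32).reshape(*X.shape,2)
v=cv2.remap(g,uv[...,0],uv[...,1],cv2.INTER_LINEAR); print(uv[0,0],uv[-1,-1]); print(v)
E
```

```text
[ -76.7 -176.9]
[279.7  61.9] [332.1 171.1]
[[125 146 126 105 116 127 128 136 150 149 149 152 152 154 153 153 152 153 155 151 150 151 150 152 156 159 158 156]
 [121 143 129 108 120 129 127 133 149 153 150 150 155 155 154 152 151 152 153 151 150 149 150 152 158 159 158 155]
 [122 144 126 110 120 128 125 132 148 151 149 151 154 153 154 152 151 151 153 152 151 151 149 153 157 157 158 157]
 [121 143 128 107 120 127 128 130 141 152 148 150 152 155 153 153 151 154 153 153 152 150 149 153 155 159 157 156]
 [123 145 128 109 120 128 127 129 143 151 149 150 153 155 155 152 151 153 153 152 149 150 149 153 156 156 158 155]
 [121 142 127 108 120 126 127 135 148 149 149 152 153 156 155 152 151 152 150 152 150 151 151 153 156 157 157 156]
 [120 143 126 108 119 127 127 134 149 154 159 160 158 158 157 151 149 151 152 151 151 151 151 153 155 157 155 156]
 [121 145 128 108 117 108 100 112 150 183 187 187 186 185 176 157 152 150 153 151 150 152 152 150 156 159 158 156]
 [115 141 127 101  82  68  66 115 169 188 189 191 190 189 174 155 150 151 152 151 149 150 151 152 155 157 156 156]
 [114 141 127  99  74
[... 2844 characters left out ...]
 153 154]
 [110 138 130 110 116 126 113  75  76  82 116 175 180 181 182 188 186 191 193 185 162 125 136 148 150 151 151 153]
 [115 140 130 110 118 124 114  80  73  81 115 168 177 178 181 185 186 187 183 178 156 126 138 149 151 151 153 153]
 [112 142 131 107 112 124 125 102  99 112 122 126 113 104 106 119 147 157 142 133 127 131 142 151 151 153 151 155]
 [115 142 132 108 108 125 126 127 141 149 146 139 120 104 119 126 128 128 126 126 127 130 142 149 150 149 150 154]
 [112 144 132 106 114 124 126 132 149 150 147 145 145 143 143 145 147 141 134 133 140 139 146 149 151 150 152 153]
 [112 144 132 111 115 124 126 130 149 153 148 146 148 150 153 150 148 146 146 150 150 144 145 149 149 149 150 151]]
```

```bash
python3 -c "
from rig import env
print(env.close_job())"
```

```text
the job is handed in; nothing more can be done
None
```

I pushed the tray flush against the board and swept all five shards into it with the larger scraper. The scraper now stands upright, rubber face down, on the cleared board, released. I handed the job in at about 25.6 s, with the gripper open about 0.2 m above the tray and touching nothing.

**Last checks**
- **Tray:** it met the board firmly at about 16 N of push. The seam looked uniform along the length I sampled in the final wrist image.
- **Shards:** the final wrist image shows four lying on the tray floor, and a fifth bright patch against the inner wall on the board side. I read that as a shard standing on edge inside the tray. The top and scene images resolved only four patches, so the fifth rests on the wrist image alone.
- **Scraper:** it stands about 28 mm from the board's centre along its y, lined up with the board to about half a degree, clear of the jar.
- **Jar, charcoal, dish and brush:** in the last pictures I viewed, after the sweep, I saw no sign they had moved. I did not measure them, and I did not look at them again after setting the scraper down.

**Disagreement:** the fingertips did not match the stated geometry. Touching the table showed them about 31 mm farther back than given, so my first tray pushes passed over its rim without touching it. I used the measured offset from then on.

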